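Mirror the tool row onto the work rack

ROBOT

A 7-joint arm with a two-finger parallel gripper is mounted at the origin on a cart in front of the work surface, level with it; the furniture and walls round the work are solid. World frame = base frame: x ahead of the robot, y to its left, z up, the work surface at z = 0. Lengths are in m, angles in rad, forces in N, time in s.
With the tool pointing down it reaches from about 0.4 to 0.925 m from the base axis. Payload 5.6 kg.
Tool frame: the origin (TCP) lies midway between the tips of the shut fingers; the grasp point (between the pads) lies arm.grip_depth behind it (arm.grip_depth is the distance from the TCP to the grasp point, in m); z points along the fingers, y is the direction in which the jaws open and shut (so a half turn about z gives the same grasp; the last joint's range is limited). The gripper opens to 85 mm and grips with 20 to 120 N. Pads are 22 mm wide; open, the fingers measure 114 mm over their backs; the gripper's body (76 mm by 85 mm) begins 54 mm behind the grasp point. The pads swing forward as they close: fully open they stand 13 mm farther back than shut.
Start: joints at [-1.169, 0.468, -0.012, 1.603, 0.006, 1.071, -0.056], TCP at [0.28, 0.587, 0.231] pointing down, gripper open.
Joint ranges: [-2.53, 2.53], [-0.31, 2.02], [-1.57, 1.55], [0.28, 2.44], [-1.29, 4.43], [0.15, 1.84], [-2.92, 2.92]. Speed limits (rad/s): [2.57, 2.57, 3.14, 3.14, 3.14, 3.14, 3.14].

INTERFACE

Orientations are given as a 3x3 rotation matrix whose columns are the frame's x, y, z axes.
In Python, from rig import arm gives the robot as it stands.
- The arm moves only by the shell command python3 -m pendant 'ROWS'. ROWS is text: rows parted by semicolons, each of 7 numbers parted by spaces: the turn, a rotation vector about the tool's x, y, z in rad, then the shift along the tool's x, y, z in mm, then the closure, from 0 (fully open) to 1 (shut). In form: wx wy wz x y z hand; .... A call has 1 to 12 rows; each row shifts and turns the commanded pose from where the row before left it, along the tool's axes as they then stand; what a row does not reach is not made up. A row lasts 1/8 s, in which the tool goes at most 62.5 mm and 10.7 degrees, less where a joint would pass 70% of its speed; a pose out of reach is approached as far as the arm can. A call is refused whole if a number of a shift passes 62.5 or a number of a turn 0.188, either way. A call with a gripper value outside its range is refused whole. The fingers move at their own pace and stop on an object; the grip force is fixed at half the most. Time passes only in rows, so rows that do not move let the fingers close. It gives the time, the measured TCP pose, the force and the opening at its end, in the units of the state.
- arm.observe(): the state, without advancing time (a new reading comes with each control period).
- arm.get_image(name): name is "scene" or "side" or "wrist"; returns a dict with "frame" (480x640x3 uint8, red, green, blue), "fx", "fy", "cx", "cy" (pixels), "pose" (4x4, takes a point from camera to world coordinates). Camera axes: x right, y down, z forward; pixel columns grow to the right and rows downward; lengths in m; the calibration is good to about 2 mm. A picture is of the moment at which its call begins. There is no depth.
- arm.finish_job(): hands the job in, once; it reports no verdict.
The state is a dict: "clock": time; "joints": joint angles; "joint_velocities": joint speeds; "joint_torque": joint torques, N m; "eef_pos": TCP position; "eef_rot": TCP orientation; "force": force on the tool from outside, world axes, zero at the start; "torque": the same for the moment, N m; "grip_width": finger opening in m.
Only numpy, scipy, OpenCV 4.12 (cv2) and the standard library are available. Lean on these libraries where they do the work, as an engineer would, in place of code of your own. Each camera call takes 0.05 s, during which the arm holds its last target.

TASK

A left-handed leather worker is taking over this bench: move the four tools from the coloured cradles of the wooden rack onto the white places of the dark rack, in reverse order, so that the tool now at the left end lies at the right end, and so on for all four. Each tool must lie by itself across both forks of its place, lengthwise as before (either end forward) and about centred, let go and at rest.

Things in the scene. Friction and masses are not known exactly. Their poses are not given: they have to be found in the camera images.
- slicker_centre (a point): brown turned wooden edge slicker (short knobbly stick), 22 mm thick, 105 mm long. Point at its middle, halfway along and halfway up; its own y axis runs along it. At the start it lies in the V of the two forks of the yellow cradle, parallel to the cradle's x axis, its centre over the cradle's middle within 4 mm. Loose, under 80 g.
- brush_centre (a point): glue brush with a light wooden handle and dark bristles, 141 mm long, handle 12 mm thick, bristles 18 mm wide. Point at its middle, halfway along and halfway up; its own y axis runs along it. At the start it lies in the V of the two forks of the green cradle, parallel to the cradle's x axis, its centre over the cradle's middle within 4 mm. Loose, under 80 g.
- marker_centre (a point): marker pen, grey barrel with black cap, 16 mm thick, 133 mm long. Point at its middle, halfway along and halfway up; its own y axis runs along it. At the start it lies in the V of the two forks of the red cradle, parallel to the cradle's x axis, its centre over the cradle's middle within 4 mm. Loose, under 80 g.
- punch_centre (a point): plain steel hole punch, 13 mm thick (slimmer toward its tip), 125 mm long. Point at its middle, halfway along and halfway up; its own y axis runs along it. At the start it lies in the V of the two forks of the blue cradle, parallel to the cradle's x axis, its centre over the cradle's middle within 4 mm. Loose, under 80 g.
- cradle_yellow: Yellow plastic cradle, fixed on the store rack; holds the slicker at the start (cradles change places between starts). 98 x 38 x 40 mm; origin mid underside, 8 mm above the table; x along the lying tool, z up; two upright Y-forks of 7 mm round rod at x = -32 and +32 mm; arms spread 90 degrees to form a V, 38 mm wide over all; V bottom 26 mm, arm tops 40 mm above the foot; free for fingers between the forks.
- cradle_green: Green plastic cradle, fixed on the store rack; holds the brush at the start (cradles change places between starts). 98 x 38 x 40 mm; origin mid underside, 8 mm above the table; x along the lying tool, z up; two upright Y-forks of 7 mm round rod at x = -32 and +32 mm; arms spread 90 degrees to form a V, 38 mm wide over all; V bottom 26 mm, arm tops 40 mm above the foot; free for fingers between the forks.
- cradle_red: Red plastic cradle, fixed on the store rack; holds the marker at the start (cradles change places between starts). 98 x 38 x 40 mm; origin mid underside, 8 mm above the table; x along the lying tool, z up; two upright Y-forks of 7 mm round rod at x = -32 and +32 mm; arms spread 90 degrees to form a V, 38 mm wide over all; V bottom 26 mm, arm tops 40 mm above the foot; free for fingers between the forks.
- cradle_blue: Blue plastic cradle, fixed on the store rack; holds the punch at the start (cradles change places between starts). 98 x 38 x 40 mm; origin mid underside, 8 mm above the table; x along the lying tool, z up; two upright Y-forks of 7 mm round rod at x = -32 and +32 mm; arms spread 90 degrees to form a V, 38 mm wide over all; V bottom 26 mm, arm tops 40 mm above the foot; free for fingers between the forks.
- store_rack: Store rack, full at the start: fixed light wooden board 110 x 180 x 8 mm; the four coloured cradles stand on it in a row at y = +67.5, +22.5, -22.5, -67.5 mm, x = 0. Origin mid underside, on the table; x away from the robot, y along the row to the left, z up. It may be the left or the right rack.
- work_rack: Work rack, empty at the start: fixed dark steel board 110 x 180 x 8 mm with four white places in a row at y = +67.5, +22.5, -22.5, -67.5 mm, x = 0; each place is shaped like a coloured cradle, foot also 8 mm above the table, so tools lie equally high on both racks. Origin and axes as for the store rack (headings differ by at most 0.15 rad).

How it is judged:
By the outcome, as a careful person would: the job done as asked, in the order asked, and still so for the second after the job is handed in, with the robot touching nothing.
It also fails if it takes over 90 s, if anything falls off the work surface, if the arm or the gripper's body presses on something with over 40 N, if the wrist force passes 120 N, or if a joint passes its speed limit or range.

## Working session

There is one attempt and no reset: what is moved stays moved. The work goes in short steps, Python scripts to look and compute and a shell command to move; the robot and the scene stay as the last step left them, time stands still between calls to the robot, and variables do not carry over. Pictures are saved under pics/ and viewed, and the job is handed in when it is done.

```bash
mkdir -p pics; ls; python3 - <<'E'
from rig import arm
import cv2,numpy as np
np.set_printoptions(precision=4,suppress=True)
s=arm.observe()
for k in s: print(k,s[k])
print(arm.grip_depth)
for n in ["scene","side","wrist"]:
    d=arm.get_image(n); cv2.imwrite(f"pics/{n}0.png",d["frame"][:,:,::-1]); print(n,d["fx"],d["fy"],d["cx"],d["cy"]); print(d["pose"])
E
```

```text
pics
clock 0.0
joints [-1.169   0.4684 -0.0116  1.6036  0.006   1.0714 -0.0563]
joint_velocities [-0.0001  0.0003 -0.0006  0.0015  0.0015 -0.0008 -0.0001]
joint_torque [ -0.0001 -53.2382   0.0212 -25.1309   0.0113   0.0077  -0.    ]
eef_pos [0.2795 0.5862 0.2303]
eef_rot [[-0.9027  0.4304 -0.0006]
 [ 0.4304  0.9027 -0.0017]
 [-0.0001 -0.0018 -1.    ]]
force [-0.4011  0.0263  0.331 ]
torque [-0.0569  0.0513  0.0106]
grip_width 0.08556205947170246
0.0187
scene 551.0292885679269 551.0292885679269 317.5588602211626 235.563431187712
[[-0.6371 -0.5868  0.4998  0.0202]
 [-0.7707  0.4975 -0.3982  0.5043]
 [-0.015  -0.6389 -0.7692  0.6923]
 [ 0.      0.      0.      1.    ]]
side 549.2192671886006 549.2192671886006 319.2194589320174 227.20349612220545
[[ 0.9493 -0.1533  0.2746  0.2208]
 [-0.3139 -0.5143  0.7981 -0.5065]
 [ 0.0189 -0.8438 -0.5363  0.497 ]
 [ 0.      0.      0.      1.    ]]
wrist 392.77906400316317 392.77906400316317 326.398088709152 234.88785053415742
[[ 0.4309  0.8601  0.273   0.2109]
 [ 0.9024 -0.4102 -0.1318  0.6195]
 [-0.0014  0.3032 -0.9529  0.3725]
 [ 0.      0.      0.      1.    ]]
```

View pics/scene0.png

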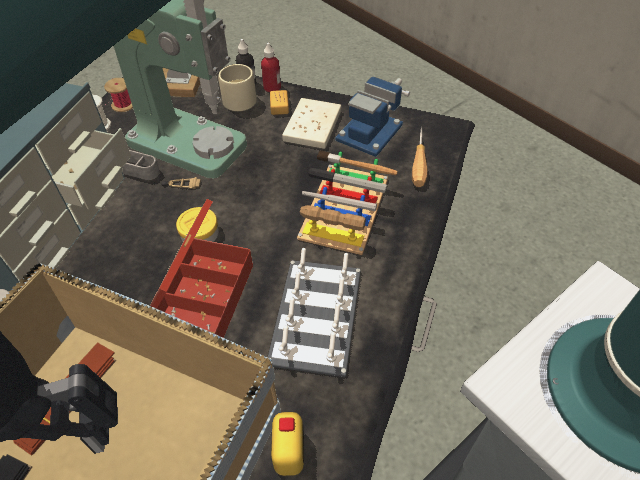

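View pics/side0.png

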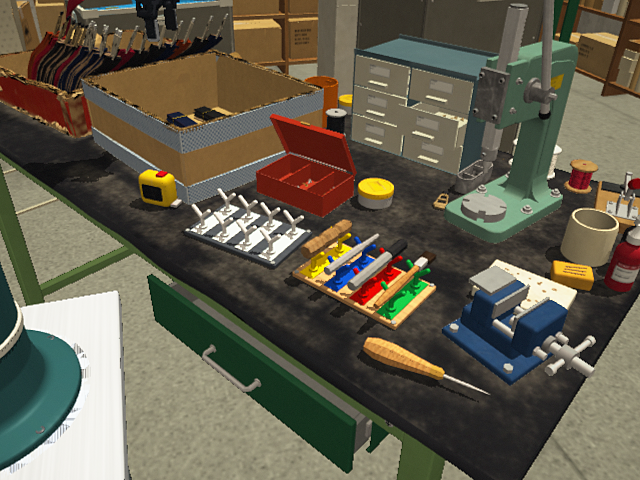

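View pics/wrist0.png

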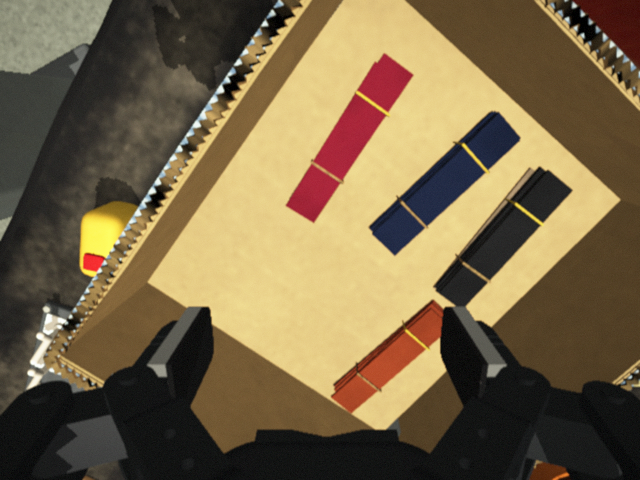

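```bash
python3 - <<'E'
import cv2
a=cv2.imread("pics/scene0.png")[135:385,260:420]; cv2.imwrite("pics/scene_z.png",cv2.resize(a,None,fx=2.4*1,fy=2.4,interpolation=cv2.INTER_CUBIC))
a=cv2.imread("pics/side0.png")[180:335,175:445]; cv2.imwrite("pics/side_z.png",cv2.resize(a,None,fx=2.9,fy=2.9,interpolation=cv2.INTER_CUBIC))
E
```

```text
(no output)
```

View pics/scene_z.png

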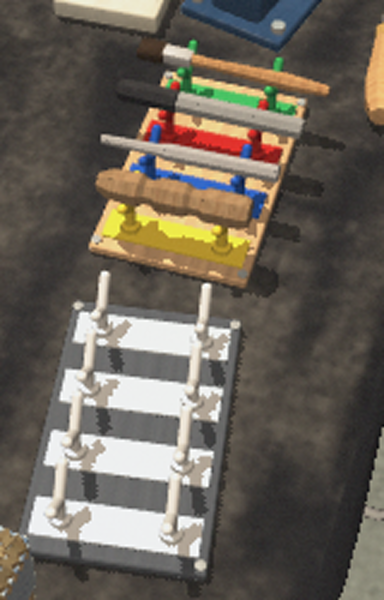

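View pics/side_z.png

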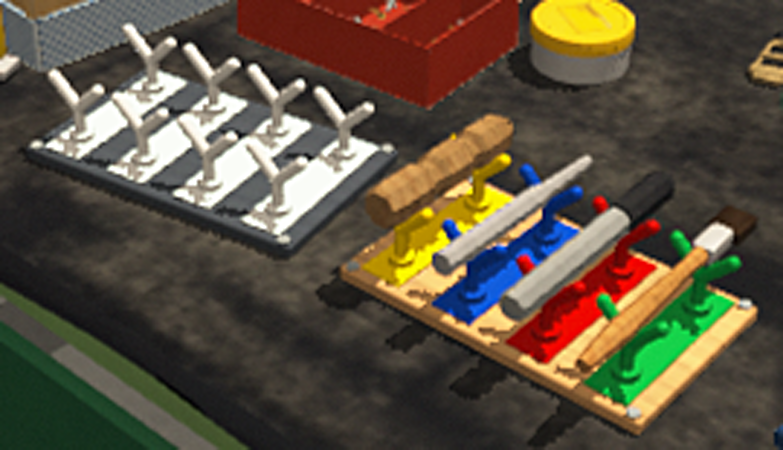

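```bash
cat > h.py <<'E'
import numpy as np,cv2
np.set_printoptions(precision=4,suppress=True)
def ray(d,u,v):
    P=d["pose"]; r=P[:3,:3]@np.array([(u-d["cx"])/d["fx"],(v-d["cy"])/d["fy"],1]); return P[:3,3],r
def onz(d,u,v,z):
    o,r=ray(d,u,v); return o+r*(z-o[2])/r[2]
def proj(d,p):
    P=d["pose"]; c=P[:3,:3].T@(np.asarray(p)-P[:3,3]); return np.array([d["fx"]*c[0]/c[2]+d["cx"],d["fy"]*c[1]/c[2]+d["cy"]])
E
python3 - <<'E'
from h import *
from rig import arm
A=arm.get_image("scene");B=arm.get_image("side")
s=lambda u,v:onz(A,260+u/2.4,135+v/2.4,.008)
t=lambda u,v:onz(B,175+u/2.9,180+v/2.9,.008)
print("dark scene");
for c in [(78,302),(240,322),(208,578),(25,552)]: print(s(*c))
print("dark side")
for c in [(25,152),(283,245),(397,150)]: print(t(*c))
print("store scene")
for c in [(90,252),(248,285),(305,98)]: print(s(*c))
print("store side")
for c in [(342,270),(633,420),(757,305)]: print(t(*c))
E
```

```text
dark scene
[0.4508 0.2124 0.008 ]
[0.3712 0.143  0.008 ]
[0.2527 0.2752 0.008 ]
[0.3307 0.3437 0.008 ]
dark side
[0.2553 0.269  0.008 ]
[0.3716 0.1424 0.008 ]
[0.4553 0.2114 0.008 ]
store scene
[0.4786 0.1805 0.008 ]
[0.3899 0.1189 0.008 ]
[ 0.4913 -0.0314  0.008 ]
store side
[0.3949 0.1131 0.008 ]
[ 0.4892 -0.0314  0.008 ]
[0.583  0.0263 0.008 ]
```

```bash
python3 -m pendant '0 0 0 0 0 -35 0; 0 0 0 0 0 -35 0; 0 0 0 -34 -36 0 0; 0 0 0 -34 -36 0 0; 0 0 0 -34 -36 0 0; 0 0 0 -34 -36 0 0; 0 0 0 -34 -36 0 0; 0 0 0 -34 -36 0 0; 0 0 0 -34 -36 0 0; 0 0 0 -34 -36 0 0; 0 0 0 -34 -36 0 0; 0 0 0 0 0 0 0'; python3 -m pendant '0 0 -0.18 0 0 0 0.4; 0 0 -0.18 0 0 0 0.4; 0 0 -0.18 0 0 0 0.4; 0 0 -0.18 0 0 0 0.4; 0 0 -0.18 0 0 0 0.4; 0 0 -0.18 0 0 0 0.4;0 0 0 0 0 0 0.4;0 0 0 0 0 0 0.4'; python3 - <<'E'
from h import *
from rig import arm
d=arm.get_image("wrist"); cv2.imwrite("pics/w1.png",d["frame"][:,:,::-1]); import pickle; pickle.dump(d,open("w1.pkl","wb")); s=arm.observe(); print(s["eef_pos"],s["eef_rot"],s["joints"],s["grip_width"],d["pose"])
E
```

```text
clock: 1.75
eef_pos: [0.4175, 0.159, 0.3016]
eef_rot: [[-0.9, 0.437, 0.001], [0.437, 0.9, -0.0], [-0.001, 0.0, -1.0]]
force: [-0.4, 0.4, 0.2]
grip_width: 0.0855
clock: 2.75
eef_pos: [0.4164, 0.163, 0.3013]
eef_rot: [[-0.806, -0.591, 0.0], [-0.591, 0.806, 0.0], [-0.0, 0.0, -1.0]]
force: [-0.1, 0.7, -0.6]
grip_width: 0.0514
[0.4164 0.163  0.3013] [[-0.8061 -0.5918 -0.    ]
 [-0.5918  0.8061  0.0001]
 [-0.      0.0001 -1.    ]] [-0.6572  0.0346  0.2161  2.002  -0.0084  1.1058  1.7666] 0.050978781274202266 [[-0.591   0.7687  0.2446  0.355 ]
 [ 0.8066  0.5635  0.1783  0.1171]
 [-0.0008  0.3027 -0.9531  0.4434]
 [ 0.      0.      0.      1.    ]]
```

View pics/w1.png

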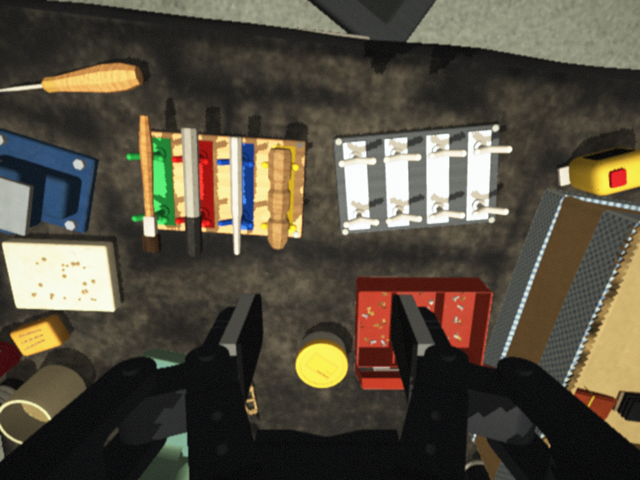

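```bash
python3 - <<'E'
import cv2
a=cv2.imread("pics/w1.png")
cv2.imwrite("pics/w1a.png",cv2.resize(a[110:260,120:320],None,fx=4,fy=4,interpolation=cv2.INTER_CUBIC))
cv2.imwrite("pics/w1b.png",cv2.resize(a[110:250,320:520],None,fx=4,fy=4,interpolation=cv2.INTER_CUBIC))
E
```

```text
(no output)
```

View pics/w1a.png

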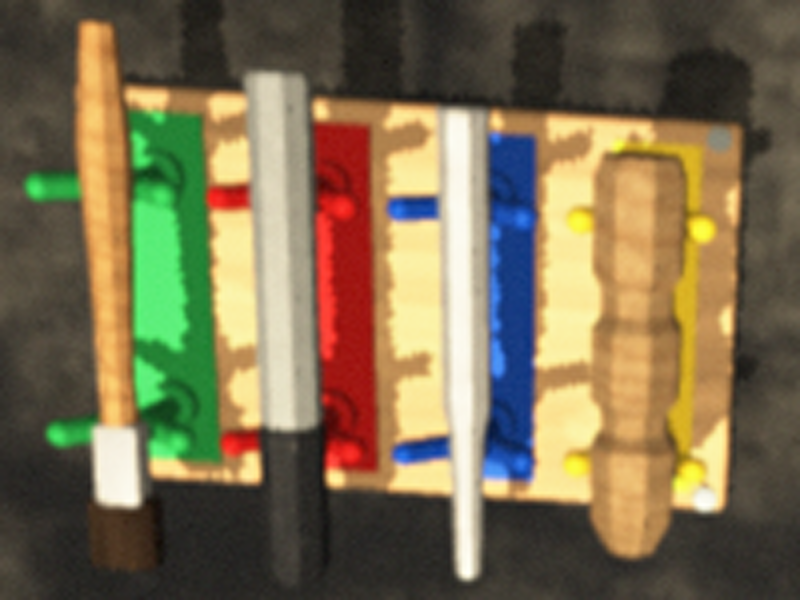

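View pics/w1b.png

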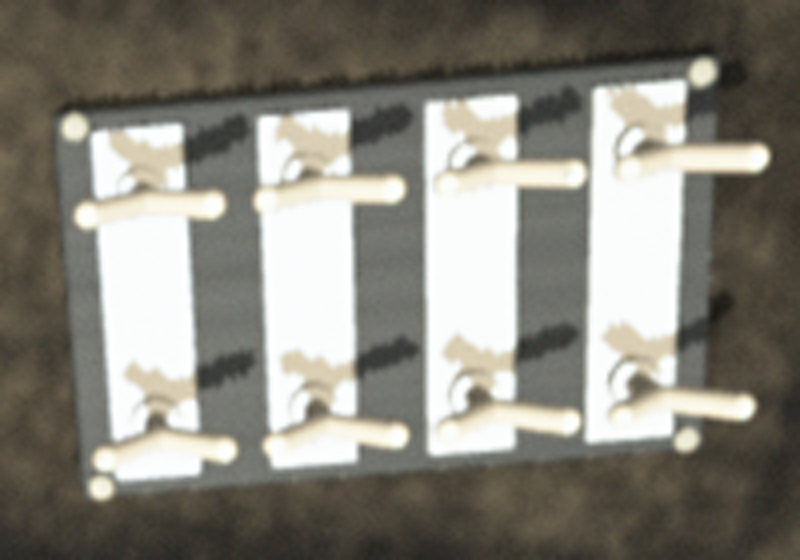

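```bash
cat > m.py <<'E'
from h import *
import pickle
d=pickle.load(open("w1.pkl","rb"))
a=lambda u,v,z:onz(d,120+u/4,110+v/4,z)
b=lambda u,v,z:onz(d,320+u/4,110+v/4,z)
C=[b(*c,.008) for c in [(55,112),(717,58),(705,445),(85,495)]]
print("dark",np.array(C)[:,:2]); n=lambda p:np.hypot(*(p[:2]))
print([n(C[i]-C[(i+1)%4]) for i in range(4)], "ctr",np.mean(C,0))
for p,q in [(0,1),(3,2)]:
    e=C[q]-C[p]; print("yang",np.degrees(np.arctan2(e[1],e[0])))
for p,q in [(0,3),(1,2)]:
    e=C[q]-C[p]; print("xang",np.degrees(np.arctan2(e[1],e[0])))
print("fork tip mids, near/far, right to left")
for N,F in [(((88,214),(212,205)),((105,457),(226,450))),(((265,197),(395,187)),((275,445),(398,435))),(((447,181),(572,173)),((449,426),(568,420))),(((628,165),(757,157)),((624,412),(743,405)))]:
    m=[(b(*k[0],.046)+b(*k[1],.046))/2 for k in (N,F)]
    w=[n(b(*k[0],.046)-b(*k[1],.046)) for k in (N,F)]
    e=m[1]-m[0]; print(np.mean(m,0)[:2],"len",n(e),"w",w,"xang",np.degrees(np.arctan2(e[1],e[0])))
print("store corners",a(742,124,.008),a(727,512,.008)); e=a(727,512,.008)-a(742,124,.008);print(n(e),np.degrees(np.arctan2(e[1],e[0])))
e=a(742,124,.008)-a(130,86,.008);print("near edge",np.degrees(np.arctan2(e[1],e[0])))
e=a(727,512,.008)-a(150,476,.008);print("far edge",np.degrees(np.arctan2(e[1],e[0])))
for nm,p,q,z,L in [("slick",(640,155),(627,557),.0495,.105),("punch",(463,108),(468,578),.043,.125),("marker",(276,73),(298,582),.0453,.133),("brush",(95,22),(123,568),.0425,.141)]:
    P,Q=a(*p,z),a(*q,z); e=Q-P; print(nm,(P+Q)[:2]/2,n(e),L,np.degrees(np.arctan2(e[1],e[0])))
for nm,N,F in [("green",((37,187),(160,187)),((57,434),(175,440))),("red",((217,199),(343,208)),((232,444),(350,453))),("blue",((398,209),(525,216)),((403,455),(520,462))),("yel",((580,221),(702,228)),((578,463),(692,470)))]:
    m=[(a(*k[0],.046)+a(*k[1],.046))/2 for k in (N,F)]
    e=m[1]-m[0]; print(nm,np.mean(m,0)[:2],"len",n(e),"xang",np.degrees(np.arctan2(e[1],e[0])))
E
python3 m.py
```

```text
dark [[0.3737 0.1401]
 [0.258  0.2743]
 [0.338  0.3463]
 [0.4555 0.2116]]
[np.float64(0.17713275899610031), np.float64(0.10771754713826429), np.float64(0.17871156350691036), np.float64(0.10865645096553833)] ctr [0.3563 0.2431 0.008 ]
yang 130.77325475712453
yang 131.08137566700063
xang 41.15512831582344
xang 41.99695058563477
fork tip mids, near/far, right to left
[0.4011 0.1925] len 0.06382976539610152 w [np.float64(0.031109579318146837), np.float64(0.03181848948574225)] xang 41.26464399086857
[0.3713 0.2263] len 0.06446424406114346 w [np.float64(0.03242169133166447), np.float64(0.03219765968779175)] xang 41.09786439527979
[0.3416 0.2598] len 0.06356224480764398 w [np.float64(0.031008160656893654), np.float64(0.030977204236052668)] xang 41.32338406722254
[0.3118 0.2939] len 0.0635804473278126 w [np.float64(0.031831271858200144), np.float64(0.03080973676338938)] xang 41.45575510173777
store corners [0.3942 0.1174 0.008 ] [0.4869 0.1776 0.008 ]
0.1104759134011486 33.03921936001434
near edge 122.76522125381031
far edge 122.48570355597505
slick [0.4559 0.1295] 0.10520822585504429 0.105 32.29835268286282
punch [0.4811 0.0931] 0.12440107417420027 0.125 32.857713028582424
marker [0.5044 0.0543] 0.1332166456743749 0.133 32.730355146537455
brush [0.5256 0.0128] 0.14242969231558844 0.141 31.246638213918335
green [0.5257 0.0139] len 0.06483915483792843 xang 32.28077985880561
red [0.5019 0.0525] len 0.06384493143012149 xang 32.80935622638066
blue [0.4773 0.0903] len 0.0643820317054926 xang 32.21696733274286
yel [0.4527 0.1283] len 0.06353697394165765 xang 32.76747760148285
```

```bash
python3 - <<'E'
import cv2
a=cv2.imread("pics/w1.png")
cv2.imwrite("pics/w1c.png",cv2.resize(a[120:380,440:640],None,fx=2.3,fy=2.3,interpolation=cv2.INTER_CUBIC))
a=cv2.imread("pics/scene0.png")
cv2.imwrite("pics/s0c.png",cv2.resize(a[230:480,140:380],None,fx=2.4,fy=2.4,interpolation=cv2.INTER_CUBIC))
E
```

```text
(no output)
```

View pics/w1c.png

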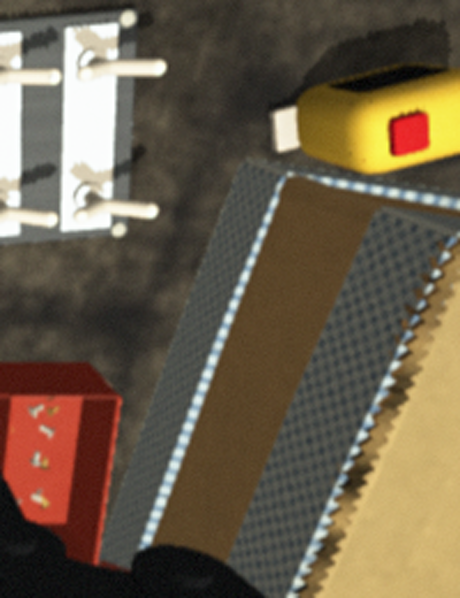

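View pics/s0c.png

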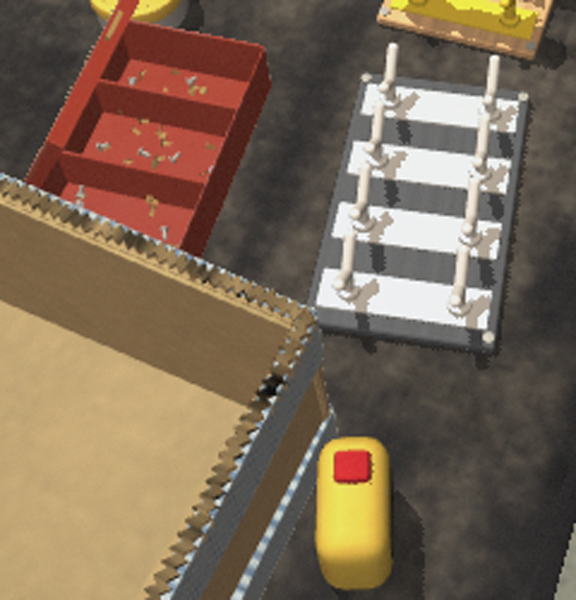

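```bash
python3 - <<'E'
from h import *
import pickle
d=pickle.load(open("w1.pkl","rb"))
t=np.radians(41.2); R=np.array([[np.cos(t),np.sin(t)],[-np.sin(t),np.cos(t)]])
for nm,u,v in [("corner",250,165),("along",105,560)]:
    p=onz(d,440+u/2.3,120+v/2.3,0.0); print(nm,p,"rel to left place",R@(p[:2]-[.3118,.2939]))
A=pickle.load(open("w1.pkl","rb"))
E
```

```text
corner [0.2767 0.3745 0.    ] rel to left place [0.0267 0.0838]
along [0.4882 0.4751 0.    ] rel to left place [0.2521 0.0201]
```

```bash
cat > go.py <<'E'
import sys
from h import *
from rig import arm
x,y,z,yaw=map(float,sys.argv[1:5])
s=arm.observe(); R=np.array(s["eef_rot"]); p=np.array(s["eef_pos"])
cur=np.degrees(np.arctan2(R[1,1],R[0,1])); dz=np.radians(cur-yaw)
t=np.radians(yaw); Y=np.array([np.cos(t),np.sin(t),0]); Z=np.array([0,0,-1]); X=np.cross(Y,Z)
D=np.array([x,y,z])-p
print("turn z %.3f"%dz,"shift mm (after turn): %.1f %.1f %.1f"%tuple(1000*np.array([D@X,D@Y,D@Z])),"tilt",R[:2,2],"w",s["grip_width"],"F",s["force"],"t",s["clock"],"p",p)
E
python3 go.py .4559 .1295 .031 122.4
```

```text
turn z 0.068 shift mm (after turn): -15.5 -49.4 270.3 tilt [-0.      0.0001] w 0.050978781274202266 F [-0.3555  0.0978 -0.2666] t 2.8 p [0.4164 0.163  0.3013]
```

```bash
python3 -m pendant '0 0 0.068 0 0 0 0.6; 0 0 0 -15.5 -49.4 0 0.6; 0 0 0 0 0 50 0.6; 0 0 0 0 0 50 0.6; 0 0 0 0 0 50 0.6; 0 0 0 0 0 40 0.6; 0 0 0 0 0 0 0.6; 0 0 0 0 0 0 0.6'; python3 go.py .4559 .1295 .031 122.4; python3 - <<'E'
from h import *
from rig import arm
d=arm.get_image("wrist"); cv2.imwrite("pics/w2.png",d["frame"][:,:,::-1])
E
```

```text
clock: 3.8
eef_pos: [0.4571, 0.1296, 0.1125]
eef_rot: [[-0.844, -0.537, 0.002], [-0.537, 0.844, 0.001], [-0.002, -0.0, -1.0]]
force: [-0.6, -0.3, 0.8]
grip_width: 0.0341
turn z 0.001 shift mm (after turn): 1.1 0.6 81.5 tilt [0.0017 0.0006] w 0.03409130972930199 F [-0.6453 -0.2736  0.78  ] t 3.8 p [0.4571 0.1296 0.1125]
```

View pics/w2.png

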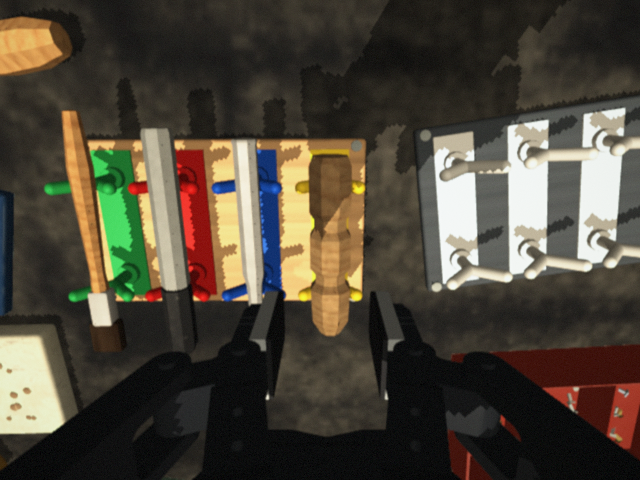

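```bash
python3 -m pendant '0 0 0 1 0.5 40 0.6; 0 0 0 0 0 30 0.6; 0 0 0 0 0 11.5 0.6; 0 0 0 0 0 0 0.6; 0 0 0 0 0 0 1; 0 0 0 0 0 0 1;0 0 0 0 0 0 1; 0 0 0 0 0 0 1'; python3 go.py .4559 .1295 .031 122.4
```

```text
clock: 4.85
eef_pos: [0.4554, 0.1306, 0.0312]
eef_rot: [[-0.843, -0.538, 0.001], [-0.538, 0.843, 0.002], [-0.002, 0.001, -1.0]]
force: [-3.0, 3.9, 7.8]
grip_width: 0.0212
turn z 0.003 shift mm (after turn): 0.2 -1.2 0.2 tilt [0.0014 0.002 ] w 0.021160490997934652 F [-2.9724  3.9145  7.8138] t 4.85 p [0.4554 0.1306 0.0312]
```

```bash
python3 -m pendant '0 0 0 0 0 -25 1; 0 0 0 0 0 -40 1; 0 0 0 0 0 -30 1; 0 0 -0.154 0 0 0 1; 0 0 0 0 0 0 1'; python3 go.py .4011 .1925 .0315 131.2
```

```text
clock: 5.48
eef_pos: [0.4556, 0.129, 0.1258]
eef_rot: [[-0.752, -0.659, 0.002], [-0.659, 0.752, 0.001], [-0.002, -0.001, -1.0]]
force: [-1.1, -0.4, -0.9]
grip_width: 0.0211
turn z 0.000 shift mm (after turn): -0.8 83.7 94.3 tilt [0.0021 0.0008] w 0.021107879198804337 F [-1.1137 -0.4031 -0.8726] t 5.475 p [0.4556 0.129  0.1258]
```

```bash
python3 -m pendant '0 0 0 -0.8 42 0 1; 0 0 0 0 41.7 0 1; 0 0 0 0 0 40 1; 0 0 0 0 0 0 1; 0 0 0 0 0 0 1'; python3 go.py .4011 .1925 .0315 131.2;  python3 - <<'E'
from h import *
from rig import arm
d=arm.get_image("wrist"); cv2.imwrite("pics/w3.png",d["frame"][:,:,::-1])
E
```

```text
clock: 6.1
eef_pos: [0.401, 0.1921, 0.0853]
eef_rot: [[-0.753, -0.658, 0.0], [-0.658, 0.753, -0.0], [-0.0, -0.001, -1.0]]
force: [1.0, -0.7, 1.0]
grip_width: 0.0213
turn z -0.000 shift mm (after turn): -0.3 0.3 53.8 tilt [ 0.0005 -0.0003] w 0.021271730293231574 F [ 1.0499 -0.6899  1.0057] t 6.1 p [0.401  0.1921 0.0853]
```

View pics/w3.png

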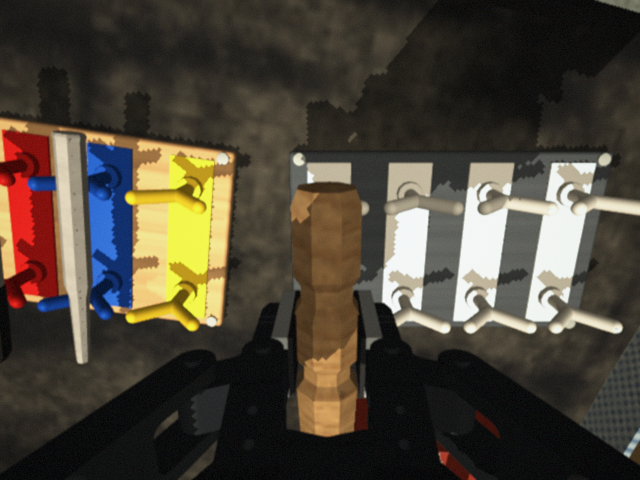

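Slicker held straight over the right-hand place. Lower, then release.

```bash
python3 -m pendant '0 0 0 0 0 30 1; 0 0 0 0 0 18 1; 0 0 0 0 0 5 1; 0 0 0 0 0 0 1; 0 0 0 0 0 0 1'; python3 go.py .4011 .1925 .0315 131.2; python3 -m pendant '0 0 0 0 0 0 0.6; 0 0 0 0 0 0 0.6; 0 0 0 0 0 0 0.6; 0 0 0 0 0 -25 0.6; 0 0 0 0 0 -40 0.6;0 0 0 0 0 -40 0.6; 0 0 0 0 0 0 0.6'; python3 go.py .4811 .0931 .0245 122.4; python3 - <<'E'
from h import *
from rig import arm
d=arm.get_image("wrist"); cv2.imwrite("pics/w4.png",d["frame"][:,:,::-1])
E
```

```text
clock: 6.78
eef_pos: [0.4012, 0.1927, 0.0326]
eef_rot: [[-0.751, -0.66, 0.002], [-0.66, 0.751, 0.001], [-0.002, -0.0, -1.0]]
force: [-0.8, 0.5, -0.8]
grip_width: 0.021
turn z 0.002 shift mm (after turn): 0.2 -0.1 1.1 tilt [0.0017 0.0009] w 0.02097998115389668 F [-0.8058  0.4901 -0.8171] t 6.775 p [0.4012 0.1927 0.0326]
clock: 7.65
eef_pos: [0.4021, 0.1936, 0.1394]
eef_rot: [[-0.751, -0.66, 0.005], [-0.66, 0.751, 0.004], [-0.006, -0.001, -1.0]]
force: [0.6, 0.2, -0.2]
grip_width: 0.0343
turn z 0.156 shift mm (after turn): -12.8 -127.2 114.9 tilt [0.0052 0.0036] w 0.034256546800305314 F [ 0.5916  0.2354 -0.2276] t 7.65 p [0.4021 0.1936 0.1394]
```

View pics/w4.png

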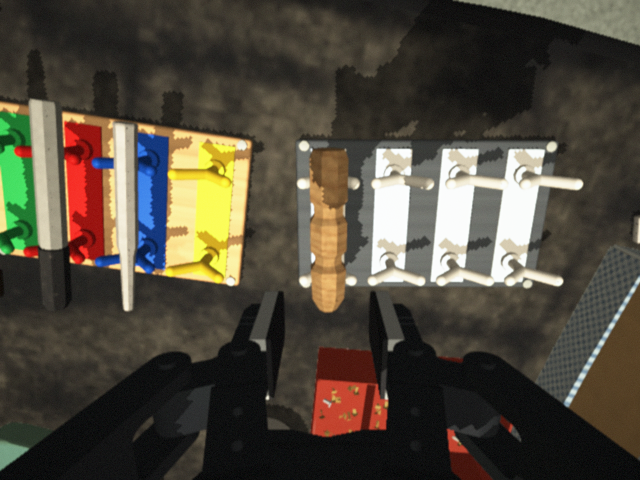

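```bash
python3 -m pendant '0 0 0.156 0 0 0 0.6; 0 0 0 -4.3 -42.4 0 0.6; 0 0 0 -4.3 -42.4 0 0.6; 0 0 0 -4.2 -42.4 0 0.6; 0 0 0 0 0 50 0.6; 0 0 0 0 0 0 0.6'; python3 go.py .4811 .0931 .0245 122.4; python3 - <<'E'
from h import *
from rig import arm
d=arm.get_image("wrist"); cv2.imwrite("pics/w5.png",d["frame"][:,:,::-1])
E
```

```text
clock: 8.45
eef_pos: [0.4755, 0.0906, 0.083]
eef_rot: [[-0.845, -0.535, -0.01], [-0.535, 0.845, -0.003], [0.01, 0.002, -1.0]]
force: [-1.0, 0.5, -0.1]
grip_width: 0.034
turn z -0.001 shift mm (after turn): -6.0 -0.8 58.5 tilt [-0.0097 -0.0034] w 0.03396358623137524 F [-1.0225  0.4945 -0.0929] t 8.45 p [0.4755 0.0906 0.083 ]
```

View pics/w5.png

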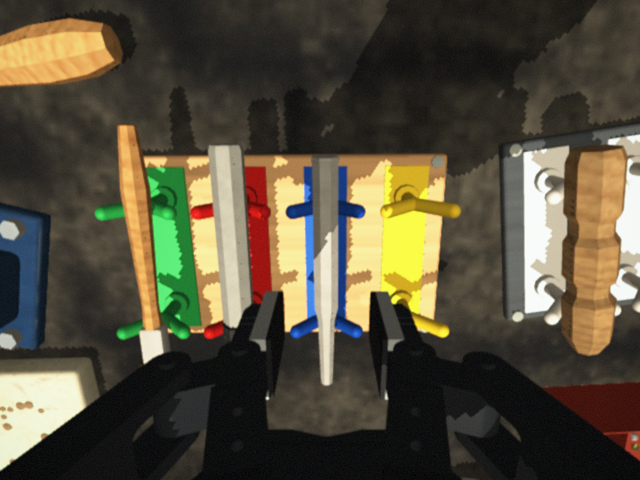

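```bash
python3 -m pendant '0 0 0 0 0 0 0.66; 0 0 0 0 0 0 0.66'; python3 go.py .4811 .0931 .0245 122.4
```

```text
clock: 8.75
eef_pos: [0.4799, 0.0927, 0.0881]
eef_rot: [[-0.844, -0.536, 0.002], [-0.536, 0.844, 0.001], [-0.002, -0.0, -1.0]]
force: [0.4, 0.3, -0.0]
grip_width: 0.0289
turn z 0.001 shift mm (after turn): -1.2 -0.3 63.6 tilt [0.0022 0.001 ] w 0.028934780892603394 F [ 0.391   0.3445 -0.0324] t 8.75 p [0.4799 0.0927 0.0881]
```

```bash
python3 -m pendant '0 0 0 -1.2 -0.3 30 0.66; 0 0 0 0 0 25 0.66; 0 0 0 0 0 8.5 0.66; 0 0 0 0 0 0 0.66; 0 0 0 0 0 0 1; 0 0 0 0 0 0 1;0 0 0 0 0 0 1; 0 0 0 0 0 0 1'; python3 go.py .4811 .0931 .0245 122.4;python3 -m pendant '0 0 0 0 0 -25 1; 0 0 0 0 0 -40 1; 0 0 0 0 0 -35 1; 0 0 -0.154 0 0 0 1; 0 0 0 0 0 0 1;0 0 0 0 0 0 1'; python3 go.py .3713 .2263 .0255 131.2
```

```text
clock: 9.75
eef_pos: [0.4808, 0.0934, 0.0242]
eef_rot: [[-0.844, -0.536, 0.001], [-0.536, 0.844, 0.001], [-0.002, 0.001, -1.0]]
force: [-1.7, 2.7, 7.2]
grip_width: 0.0104
turn z 0.001 shift mm (after turn): -0.1 -0.4 -0.3 tilt [0.001  0.0014] w 0.01042690318428614 F [-1.7083  2.6576  7.2397] t 9.75 p [0.4808 0.0934 0.0242]
clock: 10.5
eef_pos: [0.4802, 0.0919, 0.123]
eef_rot: [[-0.754, -0.657, -0.001], [-0.657, 0.754, -0.0], [0.001, 0.0, -1.0]]
force: [-0.8, 0.3, -0.6]
grip_width: 0.0106
turn z -0.003 shift mm (after turn): -6.6 172.8 97.5 tilt [-0.0005 -0.0004] w 0.010591559241632775 F [-0.7833  0.3358 -0.5546] t 10.5 p [0.4802 0.0919 0.123 ]
```

```bash
python3 -m pendant '0 0 -0.003 -1.6 43 0 1; 0 0 0 -1.6 43 0 1;0 0 0 -1.7 43 0 1;0 0 0 -1.7 43.8 0 1; 0 0 0 0 0 30 1; 0 0 0 0 0 0 1; 0 0 0 0 0 0 1'; python3 go.py .3713 .2263 .0255 131.2;  python3 - <<'E'
from h import *
from rig import arm
d=arm.get_image("wrist"); cv2.imwrite("pics/w6.png",d["frame"][:,:,::-1])
d=arm.get_image("side"); cv2.imwrite("pics/sd6.png",cv2.resize(d["frame"][130:350,150:450,::-1],None,fx=2.6,fy=2.6,interpolation=cv2.INTER_CUBIC))
E
```

```text
clock: 11.38
eef_pos: [0.3718, 0.226, 0.0935]
eef_rot: [[-0.752, -0.659, 0.0], [-0.659, 0.752, -0.001], [0.0, -0.0, -1.0]]
force: [-0.5, 0.0, 0.5]
grip_width: 0.0104
turn z 0.001 shift mm (after turn): 0.1 0.6 68.0 tilt [ 0.     -0.0005] w 0.010376402794486116 F [-0.5202  0.0244  0.5467] t 11.375 p [0.3718 0.226  0.0935]
```

View pics/w6.png

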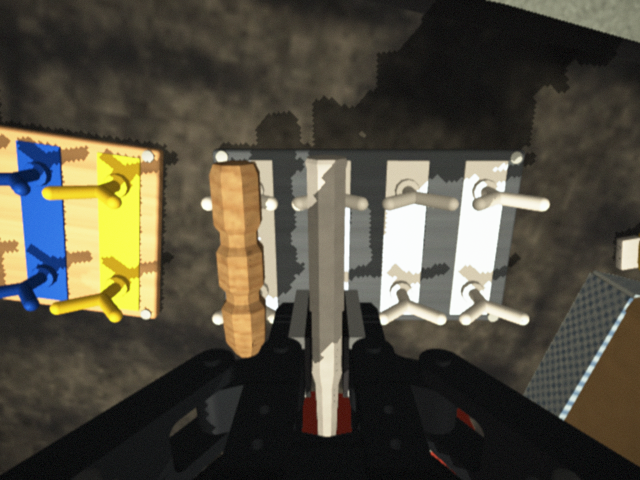

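View pics/sd6.png

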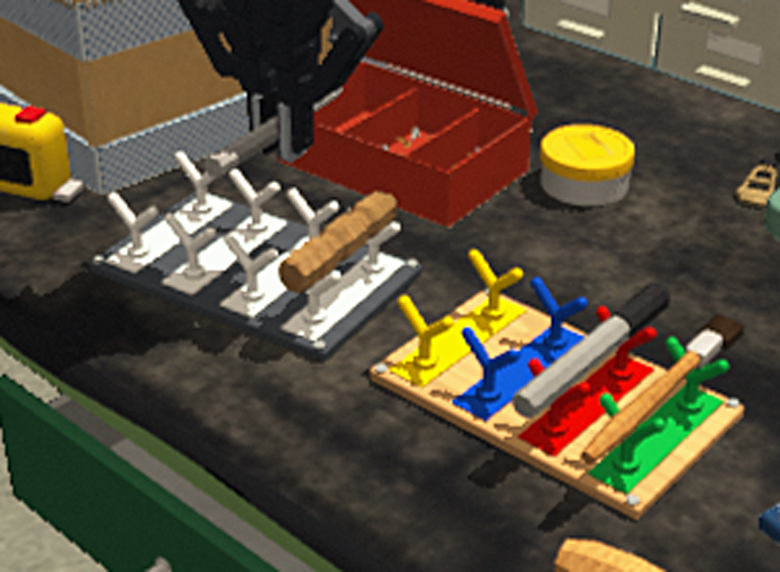

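```bash
python3 -m pendant '0 0 0 0 0.5 35 1; 0 0 0 0 0 25 1; 0 0 0 0 0 7 1; 0 0 0 0 0 0 1; 0 0 0 0 0 0 1'; python3 go.py .3713 .2263 .0255 131.2; python3 -m pendant '0 0 0 0 0 0 0.66; 0 0 0 0 0 0 0.66; 0 0 0 0 0 0 0.66; 0 0 0 0 0 -25 0.66; 0 0 0 0 0 -40 0.66;0 0 0 0 0 -40 0.66; 0 0 0 0 0 0 0.66'; python3 go.py .5044 .0543 .0265 122.4; python3 - <<'E'
from h import *
from rig import arm
d=arm.get_image("wrist"); cv2.imwrite("pics/w7.png",d["frame"][:,:,::-1])
E
```

```text
clock: 12.1
eef_pos: [0.3717, 0.2272, 0.0272]
eef_rot: [[-0.751, -0.661, 0.002], [-0.661, 0.751, 0.001], [-0.002, -0.0, -1.0]]
force: [-0.1, -0.2, -0.7]
grip_width: 0.0107
turn z 0.003 shift mm (after turn): 0.9 -0.4 1.7 tilt [0.0015 0.0012] w 0.010683397496943844 F [-0.0882 -0.1582 -0.665 ] t 12.1 p [0.3717 0.2272 0.0272]
clock: 12.98
eef_pos: [0.3726, 0.2281, 0.1339]
eef_rot: [[-0.75, -0.661, 0.005], [-0.661, 0.75, 0.004], [-0.006, -0.0, -1.0]]
force: [-0.7, 0.3, -0.6]
grip_width: 0.0289
turn z 0.157 shift mm (after turn): -18.1 -217.4 107.4 tilt [0.0049 0.0042] w 0.028941076434317654 F [-0.7421  0.2718 -0.621 ] t 12.975 p [0.3726 0.2281 0.1339]
```

View pics/w7.png

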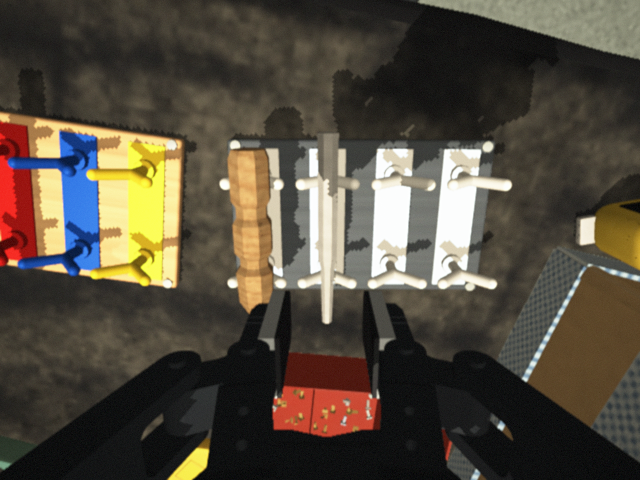

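```bash
python3 -m pendant '0 0 0.157 0 0 0 0.62; 0 0 0 -3.6 -43.5 0 0.62; 0 0 0 -3.6 -43.5 0 0.62; 0 0 0 -3.6 -43.5 0 0.62; 0 0 0 -3.6 -43.5 0 0.62; 0 0 0 -3.6 -43.5 0 0.62; 0 0 0 0 0 45 0.62; 0 0 0 0 0 0 0.62; 0 0 0 0 0 0 0.62; 0 0 0 0 0 0 0.62'; python3 go.py .5044 .0543 .0265 122.4; python3 - <<'E'
from h import *
from rig import arm
d=arm.get_image("wrist"); cv2.imwrite("pics/w8.png",d["frame"][:,:,::-1])
E
```

```text
clock: 14.28
eef_pos: [0.5032, 0.0535, 0.0874]
eef_rot: [[-0.844, -0.536, 0.002], [-0.536, 0.844, 0.001], [-0.002, -0.0, -1.0]]
force: [-0.7, -0.4, 0.4]
grip_width: 0.0327
turn z 0.001 shift mm (after turn): -1.5 0.0 60.9 tilt [0.0018 0.0006] w 0.032701285072421524 F [-0.699  -0.3935  0.3746] t 14.275 p [0.5032 0.0535 0.0874]
```

View pics/w8.png

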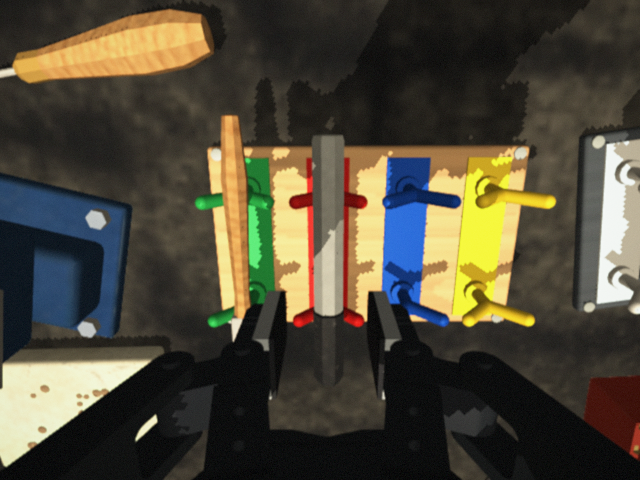

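```bash
python3 -m pendant '0 0 0 -1.5 0 30 0.64; 0 0 0 0 0 25 0.64; 0 0 0 0 0 6 0.64; 0 0 0 0 0 0 0.64; 0 0 0 0 0 0 1; 0 0 0 0 0 0 1;0 0 0 0 0 0 1; 0 0 0 0 0 0 1'; python3 go.py .5044 .0543 .0265 122.4;python3 -m pendant '0 0 0 0 0 -25 1; 0 0 0 0 0 -40 1; 0 0 0 0 0 -35 1; 0 0 -0.154 0 0 0 1; 0 0 0 0 0 0 1;0 0 0 0 0 0 1'; python3 go.py .3416 .2598 .0275 131.2
```

```text
clock: 15.32
eef_pos: [0.5041, 0.0548, 0.0264]
eef_rot: [[-0.844, -0.536, 0.001], [-0.536, 0.844, 0.002], [-0.001, 0.001, -1.0]]
force: [-3.0, 4.1, 7.8]
grip_width: 0.0133
turn z 0.001 shift mm (after turn): 0.0 -0.6 -0.1 tilt [0.0006 0.0016] w 0.01330858737721287 F [-3.0317  4.1253  7.8323] t 15.325 p [0.5041 0.0548 0.0264]
clock: 16.08
eef_pos: [0.5037, 0.0532, 0.1251]
eef_rot: [[-0.754, -0.657, -0.0], [-0.657, 0.754, -0.0], [0.0, -0.0, -1.0]]
force: [-0.4, 0.0, -0.0]
grip_width: 0.0133
turn z -0.003 shift mm (after turn): -14.1 262.2 97.6 tilt [-0.0002 -0.0002] w 0.01333971102643769 F [-0.426   0.0342 -0.0083] t 16.075 p [0.5037 0.0532 0.1251]
```

```bash
python3 -m pendant '0 0 -0.003 -2.3 43.7 0 1; 0 0 0 -2.3 43.7 0 1;0 0 0 -2.3 43.7 0 1;0 0 0 -2.4 43.7 0 1;0 0 0 -2.4 43.7 0 1; 0 0 0 -2.4 43.7 0 1; 0 0 0 0 0 20 1;0 0 0 0 0 0 1; 0 0 0 0 0 0 1'; python3 go.py .3416 .2598 .0275 131.2;  python3 - <<'E'
from h import *
from rig import arm
d=arm.get_image("wrist"); cv2.imwrite("pics/w9.png",d["frame"][:,:,::-1])
E
```

```text
clock: 17.2
eef_pos: [0.3417, 0.2592, 0.1054]
eef_rot: [[-0.752, -0.659, -0.0], [-0.659, 0.752, -0.001], [0.0, -0.0, -1.0]]
force: [-0.2, 0.2, 0.7]
grip_width: 0.0133
turn z 0.001 shift mm (after turn): -0.3 0.5 77.9 tilt [-0.     -0.0006] w 0.013291262767569277 F [-0.1933  0.2472  0.6983] t 17.2 p [0.3417 0.2592 0.1054]
```

View pics/w9.png

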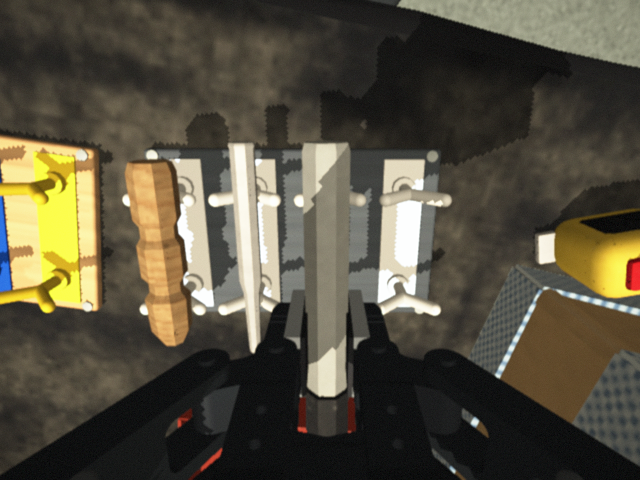

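```bash
python3 -m pendant '0 0 0 0 0.2 35 1; 0 0 0 0 0 30 1; 0 0 0 0 0 12 1; 0 0 0 0 0 0 1; 0 0 0 0 0 0 1'; python3 go.py .3416 .2598 .0275 131.2; python3 -m pendant '0 0 0 0 0 0 0.64; 0 0 0 0 0 0 0.64; 0 0 0 0 0 0 0.64; 0 0 0 0 0 -25 0.64; 0 0 0 0 0 -40 0.64;0 0 0 0 0 -40 0.64; 0 0 0 0 0 0 0.64'; python3 go.py .5256 .0130 .0245 122.0; python3 - <<'E'
from h import *
from rig import arm
d=arm.get_image("wrist"); cv2.imwrite("pics/w10.png",d["frame"][:,:,::-1])
E
```

```text
clock: 17.88
eef_pos: [0.3419, 0.2601, 0.029]
eef_rot: [[-0.751, -0.661, 0.001], [-0.661, 0.751, 0.001], [-0.001, -0.0, -1.0]]
force: [-0.1, -0.3, 0.5]
grip_width: 0.0131
turn z 0.002 shift mm (after turn): 0.4 -0.1 1.5 tilt [0.0012 0.0009] w 0.01313158028374437 F [-0.1381 -0.33    0.4769] t 17.875 p [0.3419 0.2601 0.029 ]
clock: 18.75
eef_pos: [0.3427, 0.2614, 0.1359]
eef_rot: [[-0.75, -0.661, 0.004], [-0.661, 0.75, 0.005], [-0.007, 0.001, -1.0]]
force: [0.2, -0.2, 1.0]
grip_width: 0.0306
turn z 0.164 shift mm (after turn): -23.5 -307.6 111.4 tilt [0.0044 0.0048] w 0.03059401031048088 F [ 0.1745 -0.1538  1.0293] t 18.75 p [0.3427 0.2614 0.1359]
```

View pics/w10.png

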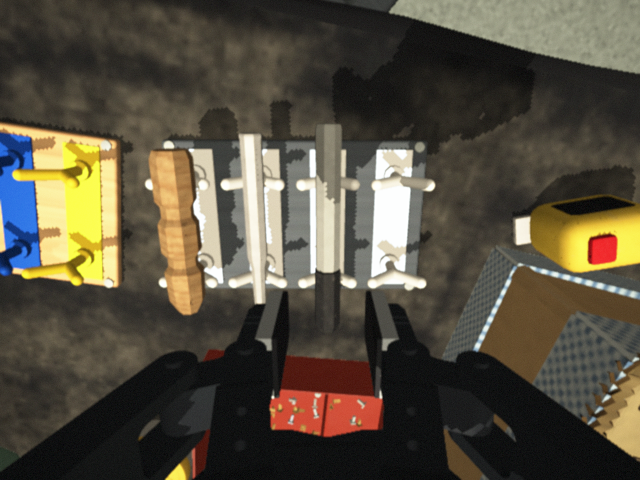

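```bash
python3 -m pendant '0 0 0.164 0 0 0 0.64; 0 0 0 -3.3 -44 0 0.64; 0 0 0 -3.3 -44 0 0.64; 0 0 0 -3.3 -44 0 0.64; 0 0 0 -3.4 -44 0 0.64; 0 0 0 -3.4 -44 0 0.64; 0 0 0 -3.4 -44 0 0.64; 0 0 0 -3.4 -43.6 0 0.64;0 0 0 0 0 20 0.64; 0 0 0 0 0 0 0.64; 0 0 0 0 0 0 0.64; 0 0 0 0 0 0 0.64'; python3 go.py .5256 .0130 .0245 122.0; python3 - <<'E'
from h import *
from rig import arm
d=arm.get_image("wrist"); cv2.imwrite("pics/w11.png",d["frame"][:,:,::-1])
d=arm.get_image("scene"); cv2.imwrite("pics/sc11.png",cv2.resize(d["frame"][40:290,240:480,::-1],None,fx=2.4,fy=2.4,interpolation=cv2.INTER_CUBIC))
E
```

```text
clock: 20.3
eef_pos: [0.524, 0.0121, 0.1136]
eef_rot: [[-0.848, -0.531, 0.001], [-0.531, 0.848, 0.0], [-0.001, -0.0, -1.0]]
force: [0.0, 0.6, 0.2]
grip_width: 0.0304
turn z 0.001 shift mm (after turn): -1.8 -0.1 89.1 tilt [0.0005 0.0003] w 0.03039781637898468 F [0.0402 0.6345 0.1681] t 20.3 p [0.524  0.0121 0.1136]
```

View pics/w11.png

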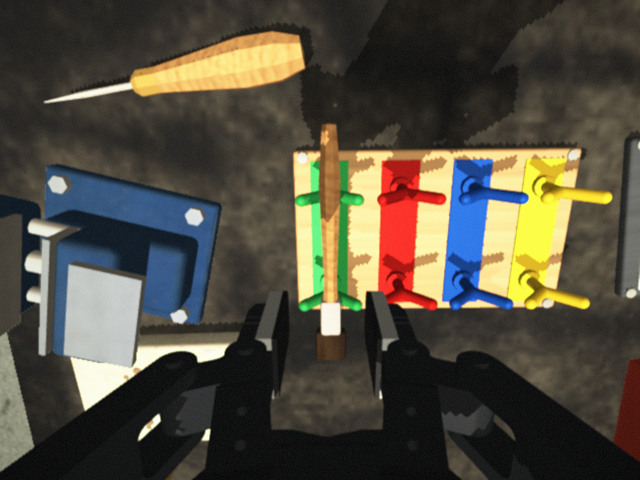

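View pics/sc11.png

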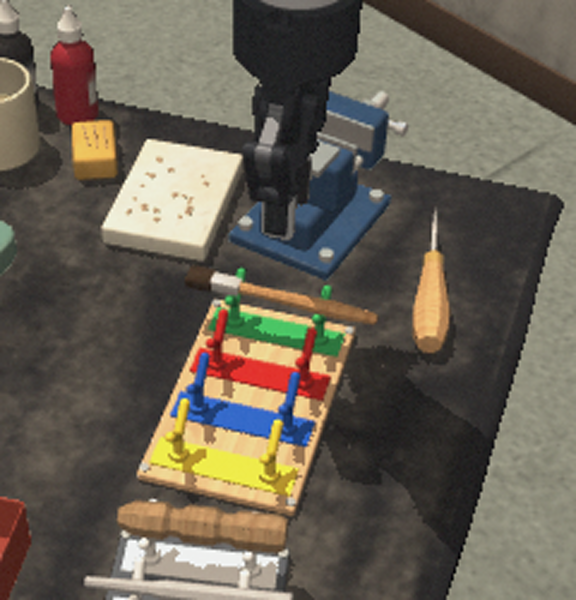

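```bash
python3 -m pendant '0 0 0 -1.8 0 40 0.64; 0 0 0 0 0 35 0.64; 0 0 0 0 0 14 0.64; 0 0 0 0 0 0 0.64; 0 0 0 0 0 0 1; 0 0 0 0 0 0 1;0 0 0 0 0 0 1; 0 0 0 0 0 0 1'; python3 go.py .5256 .0130 .0245 122.0;python3 -m pendant '0 0 0 0 0 -25 1; 0 0 0 0 0 -40 1; 0 0 0 0 0 -35 1; 0 0 -0.157 0 0 0 1; 0 0 0 0 0 0 1;0 0 0 0 0 0 1'; python3 go.py .3118 .2939 .0255 131.2; python3 - <<'E'
from h import *
from rig import arm
d=arm.get_image("wrist"); cv2.imwrite("pics/w12.png",d["frame"][:,:,::-1])
E
```

```text
clock: 21.4
eef_pos: [0.5253, 0.0146, 0.0256]
eef_rot: [[-0.847, -0.531, -0.0], [-0.531, 0.847, 0.003], [-0.001, 0.002, -1.0]]
force: [-2.9, 5.0, 2.0]
grip_width: 0.0085
turn z 0.001 shift mm (after turn): 0.6 -1.5 1.1 tilt [-0.      0.0027] w 0.00846343338781672 F [-2.9323  4.9855  2.003 ] t 21.4 p [0.5253 0.0146 0.0256]
clock: 22.15
eef_pos: [0.5254, 0.0123, 0.1246]
eef_rot: [[-0.757, -0.654, 0.0], [-0.654, 0.757, 0.0], [-0.0, -0.0, -1.0]]
force: [-0.4, -0.5, -0.4]
grip_width: 0.0083
turn z -0.007 shift mm (after turn): -24.7 352.6 99.1 tilt [0.0003 0.0002] w 0.008265425529549045 F [-0.3625 -0.5001 -0.3737] t 22.15 p [0.5254 0.0123 0.1246]
```

View pics/w12.png

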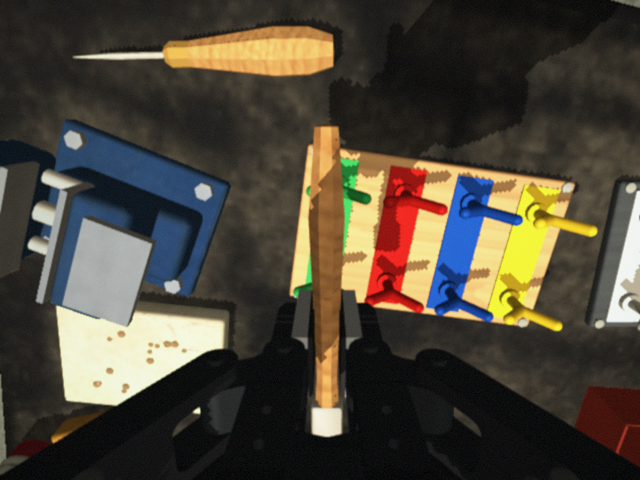

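```bash
python3 -m pendant '0 0 -0.007 -3 44 0 1; 0 0 0 -3 44 0 1;0 0 0 -3 44 0 1;0 0 0 -3 44 0 1;0 0 0 -3 44 0 1; 0 0 0 -3 44 0 1;0 0 0 -3 44 0 1;0 0 0 -3.5 44 0 1; 0 0 0 0 0 20 1;0 0 0 0 0 0 1; 0 0 0 0 0 0 1;0 0 0 0 0 0 1'; python3 go.py .3118 .2939 .0255 131.2;  python3 - <<'E'
from h import *
from rig import arm
d=arm.get_image("wrist"); cv2.imwrite("pics/w13.png",d["frame"][:,:,::-1])
d=arm.get_image("side"); cv2.imwrite("pics/sd13.png",cv2.resize(d["frame"][100:320,100:400,::-1],None,fx=2.6,fy=2.6,interpolation=cv2.INTER_CUBIC))
E
```

```text
clock: 23.7
eef_pos: [0.3121, 0.2927, 0.1048]
eef_rot: [[-0.752, -0.66, 0.001], [-0.66, 0.752, 0.001], [-0.001, 0.0, -1.0]]
force: [0.0, 0.9, -0.1]
grip_width: 0.0086
turn z 0.001 shift mm (after turn): -0.5 1.1 79.3 tilt [0.0007 0.0006] w 0.008586017212184303 F [ 0.0304  0.9445 -0.0986] t 23.7 p [0.3121 0.2927 0.1048]
```

View pics/w13.png

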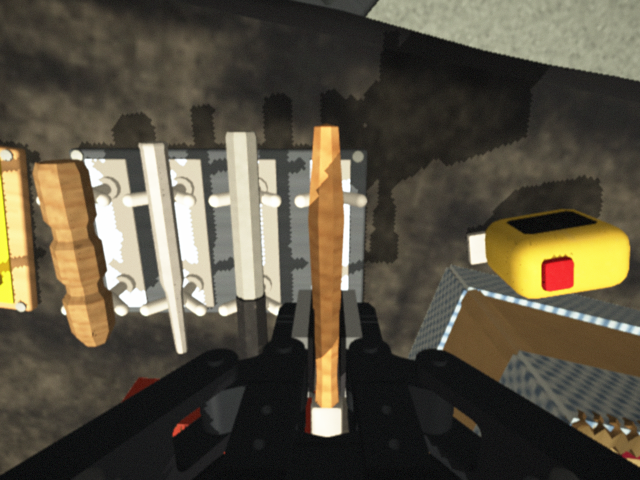

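View pics/sd13.png

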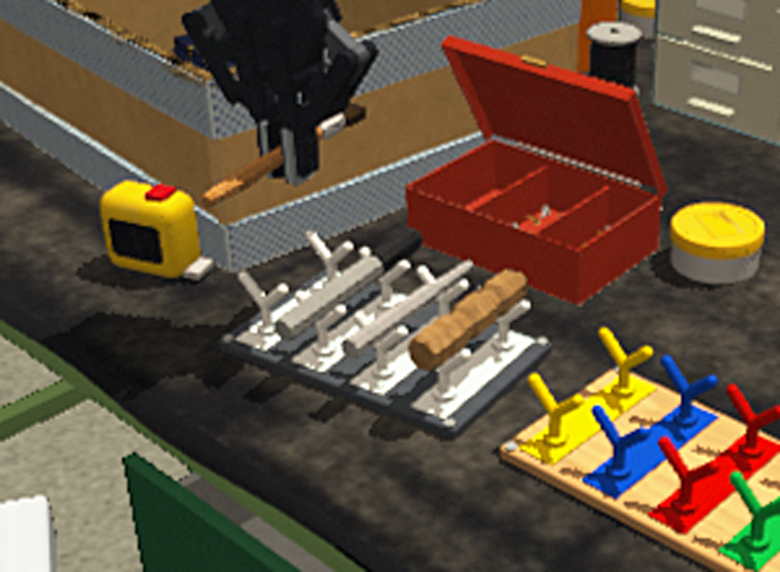

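```bash
python3 -m pendant '0 0 0 0 0.5 20 1; 0 0 0 0 0 20 1; 0 0 0 0 0 0 1'; python3 -m pendant '0 0 0 0 0 20 1; 0 0 0 0 0 13 1; 0 0 0 0 0 5 1; 0 0 0 0 0 0 1; 0 0 0 0 0 0 1'; python3 go.py .3118 .2939 .0255 131.2
```

```text
clock: 24.18
eef_pos: [0.3107, 0.2924, 0.0636]
eef_rot: [[-0.751, -0.66, -0.002], [-0.66, 0.751, -0.002], [0.002, -0.0, -1.0]]
force: [-0.4, -0.2, -0.6]
grip_width: 0.0086
clock: 24.8
eef_pos: [0.3114, 0.2935, 0.0267]
eef_rot: [[-0.75, -0.661, 0.001], [-0.661, 0.75, 0.001], [-0.001, 0.0, -1.0]]
force: [-0.2, 0.2, 0.4]
grip_width: 0.0085
turn z 0.003 shift mm (after turn): -0.6 0.0 1.2 tilt [0.0005 0.0005] w 0.00852156664465418 F [-0.2201  0.163   0.4174] t 24.8 p [0.3114 0.2935 0.0267]
```

```bash
python3 -m pendant '0 0 0 0 0 1 1; 0 0 0 0 0 0 1; 0 0 0 0 0 0 0.64; 0 0 0 0 0 0 0.64; 0 0 0 0 0 0 0.64; 0 0 0 0 0 -20 0.64; 0 0 0 0 0 -40 0.64;0 0 0 0 0 -40 0.64;  0 0 0 0 0 -40 0.64;0 0 0 0 -40 -40 0.64; 0 0 0 0 -40 -10 0.64; 0 0 0 0 0 0 0.64'; python3 -m pendant '0 0 0 0 0 0 0.64; 0 0 0 0 0 0 0.64'; python3 - <<'E'
from h import *
from rig import arm
import pickle
d=arm.get_image("wrist"); cv2.imwrite("pics/w14.png",d["frame"][:,:,::-1]); pickle.dump(d,open("w14.pkl","wb"))
d=arm.get_image("side"); cv2.imwrite("pics/sd14.png",cv2.resize(d["frame"][160:300,160:320,::-1],None,fx=4,fy=4,interpolation=cv2.INTER_CUBIC))
E
```

```text
clock: 26.3
eef_pos: [0.366, 0.2314, 0.2164]
eef_rot: [[-0.754, -0.657, 0.002], [-0.657, 0.754, 0.001], [-0.003, -0.0, -1.0]]
force: [-0.0, 0.1, 0.2]
grip_width: 0.0303
clock: 26.55
eef_pos: [0.3631, 0.2337, 0.2147]
eef_rot: [[-0.749, -0.662, -0.001], [-0.662, 0.749, -0.001], [0.001, 0.0, -1.0]]
force: [-0.1, -0.5, 0.7]
grip_width: 0.0306
```

View pics/w14.png

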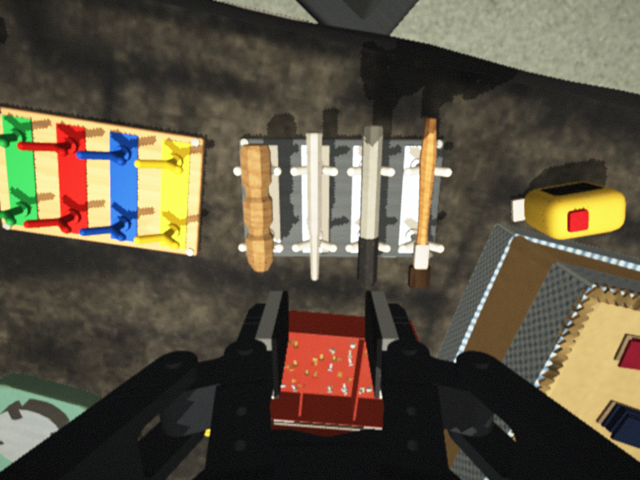

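View pics/sd14.png

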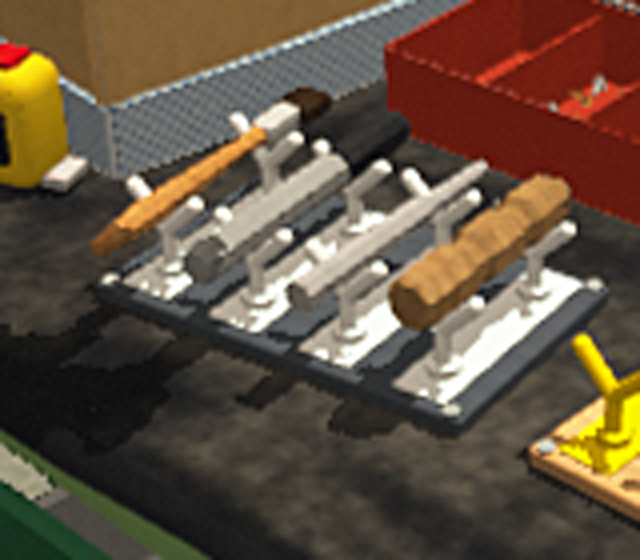

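```bash
python3 - <<'E'
from h import *
import pickle
d=pickle.load(open("w14.pkl","rb")); t=np.radians(41.2); R=np.array([[np.cos(t),np.sin(t)],[-np.sin(t),np.cos(t)]])
for nm,p,q,z,c in [("slick",(256,145),(261,271),.0495,(.4011,.1925)),("punch",(315,132),(314,279),.043,(.3713,.2263)),("marker",(373,125),(370,283),.0453,(.3416,.2598)),("brush",(431,118),(418,286),.0425,(.3118,.2939))]:
    P,Q=onz(d,*p,z),onz(d,*q,z); e=R@(Q-P)[:2]; print(nm,"off mm",1000*(R@((P+Q)[:2]/2-c)),"len",np.hypot(*e),"skew deg",np.degrees(np.arctan2(e[1],e[0])))
from rig import arm; print(arm.observe()["clock"], np.abs(arm.observe()["joint_velocities"]).max()); arm.finish_job()
E
```

```text
slick off mm [-0.6244  0.3245] len 0.10419535703821071 skew deg -0.5262777613245859
punch off mm [-0.2026  0.054 ] len 0.12374201495448697 skew deg -0.6604764208903382
marker off mm [-1.4061  1.7563] len 0.13176689488260815 skew deg 1.1615927727042017
brush off mm [-2.1085  0.0002] len 0.14095794481525142 skew deg 0.21461718442747485
26.65 0.0038270213370452943
the job is handed in; nothing more can be done
```

All four tools are on the white places of the dark rack in reverse order, and I handed the job in at 26.7 s. From left to right they are now brush, marker, punch and slicker; on the wooden rack they were slicker, punch, marker and brush.

**Last checks:** the final wrist and side pictures show each tool lying by itself across both forks of its place. The measured offset from centre is at most 2.3 mm and the skew at most 1.2°. The measured lengths match the given sizes to about 1 mm. The gripper is open and clear at about 0.21 m, and the forces I read stayed under about 10 N.

**What disagreed:** the gripper closed to 10.5 mm on the 13 mm punch, 13.3 mm on the 16 mm marker and 8.5 mm on the 12 mm brush handle. I didn't find out why. All three stayed level and straight in the grip and were placed without slipping.

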